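# Load the bench shaker and hold its run lever level

### The arm

A 6-joint arm with a two-finger parallel gripper is mounted at the origin on a cart in front of the work surface, level with it; the furniture and walls round the work are solid. World frame = base frame: x ahead of the robot, y to its left, z up, the work surface at z = 0. Lengths are in m, angles in rad, forces in N, time in s.
With the tool pointing down it reaches from about 0.375 to 0.9 m from the base axis. Payload 3.1 kg.
Tool frame: the origin (TCP) lies on the centre line of the jaws, within the pads' length; the fingertips stand 25 mm ahead of it and the grasp point (between the pads) lies 6 mm ahead of it (manip.tip_extent is the distance from the TCP to the fingertips, in m); z points along the fingers, y is the line along which they close (so a half turn about z gives the same grasp; the last joint's range is limited). The gripper opens to 85 mm and grips with 20 to 120 N. Pads are 22 mm wide; open, the fingers measure 114 mm over their backs; the gripper's body (76 mm by 85 mm) begins 54 mm behind the grasp point. The pads swing forward as they close: fully open they stand 13 mm farther back than shut.
Start: joints at [-1.478, 0.527, 1.433, -0, 1.181, -0.178], TCP at [0.167, -0.602, 0.256] pointing down, gripper open.
Joint ranges: [-3.08, 3.08], [-0.75, 2.2], [0.22, 2.44], [-1.43, 4.57], [0, 2.65], [-2.85, 2.85]. Speed limits (rad/s): [2.79, 2.79, 3.14, 3.14, 3.14, 3.14].

### API

Orientations are given as a unit quaternion [x, y, z, w].
In Python, from station import readout, imaging, order, manip gives the robot as it stands.
- The arm moves only by the tool move_arm, never from a script. Its argument "rows" is a list of rows, each a list of 7 numbers: the turn, a rotation vector about the tool's x, y, z in degrees, then the shift along the tool's x, y, z in mm, then the closure, from 0 (fully open) to 1 (shut). A call has 1 to 12 rows; each row is the pose to reach, as a shift and turn from the pose commanded when the call began, along the tool's axes at that moment; what a row does not reach only later rows make up. A row lasts 1/12 s, in which the tool goes at most 41.7 mm and 7.16 degrees, less where a joint would pass 70% of its speed; a pose out of reach is approached as far as the arm can. A call with a gripper value outside its range is refused whole. The fingers move at their own pace and stop on an object; "squeeze" is the grip in N (left out, the last holds). Time passes only in rows, so rows that repeat a pose let the fingers close. It gives the time, the measured TCP pose, the force, the opening and the grip force at its end, in the units of the state.
- readout.sense(): the state, without advancing time (a new reading comes with each control period).
- imaging.snapshot(name): name is "side" or "top" or "wrist"; returns a dict with "img" (420x560x3 uint8, red, green, blue), "z_map" (420x560 float32, m along the optical axis (not along the pixel's ray), 0 where there is no reading), "fovy" (degrees; the focal length in pixels is half the picture's height over the tangent of half this angle, whatever the lens; pixels are square), "cx", "cy" (the principal point, pixels), "rvec" (rotation vector, rad) and "tvec" (3), from world to camera coordinates, as OpenCV has them. Camera axes: x right, y down, z forward; pixel columns grow to the right and rows downward; lengths in m; the calibration is good to about 2 mm. The wrist camera is an equidistant fisheye: a pixel r from the principal point sees the ray r / f radians off the axis. A picture is of the moment at which its call begins.
- order.sign_off(): hands the job in; it is judged then, once.
The state is a dict: "t": time; "q": joint angles; "qd": joint speeds; "tau": joint torques, N m; "tcp_pos": TCP position; "tool_rot": TCP orientation; "force": force on the tool from outside, world axes, zero at the start; "ft_torque": the same for the moment, N m; "finger_gap": opening from 0.0 (shut) to 1.0 (fully open); "gripper_force": force on a finger pad.
Only numpy, scipy, OpenCV 4.12 (cv2) and the standard library are available. Lean on these libraries where they do the work, as an engineer would, in place of code of your own. Each camera call takes 0.05 s, during which the arm holds its last target. There are 200 camera calls.

### The job

Stand the two loose bottles upright in the two empty cells of the shaker's crate, one per cell, setting them down gently and letting go, while the two tins already in it and everything else on the bench stay where they are. Then press the shaker's spring-loaded hold-to-run hand lever down at its pad with the gripper until the lever is level (half way, pointer between the two marks) and keep it there; the lever must never be pushed down to its bottom stop, which trips the machine. Finish while still holding the lever level, without letting it go.

Things in the scene. Friction and masses are not known exactly. Their poses are not given: they have to be found in the camera images.
- shaker: shaker fixed to the bench: grey housing 160x160 mm, on it an open crate 136x136 mm, a cross dividing it into 4 cells, each 62x62 mm inside, 32 mm deep, walls 4 mm. Cell floors 40 mm, rim 72 mm above the bench. Origin under its centre at bench height, z up, x and y along the walls; cell centres at x, y = +-33 mm; any yaw. Cells (+,-) and (-,+) hold small tins; (-,-) and (+,+) are empty
- cell_a (a point): centre of the floor of one empty cell, the shaker's (-,-) cell, 40 mm above the bench; z up
- cell_b (a point): centre of the floor of the other empty cell, the shaker's (+,+) cell, 40 mm above the bench; z up
- tin_one: small round tin, 50 mm diameter, 28 mm tall, in one cell of the crate, its lid 4 mm below the crate rim; stays there. Origin at the centre of its underside
- tin_two: a second small round tin of the same size in the cell diagonal to it; stays there. Origin at the centre of its underside
- slim_bottle: pale bottle with a nozzle cap, loose, upright on the bench left of the shaker; 115 mm tall, about 0.11 kg. Body 44 mm diameter, straight from 4 to 67 mm above its underside, shoulders narrowing to 18 mm at 95 mm; cap fixed, 20 mm diameter, straight from 96 to 107 mm, then a cone to the tip. Can be lifted by the cap. Origin at the centre of its underside, z up its axis
- stout_bottle: dark bottle with a black cap, loose, upright on the bench left of the shaker; 125 mm tall, about 0.19 kg. Body 52 mm diameter, straight from 4 to 72 mm above its underside, shoulders narrowing to 20 mm at 104 mm; cap fixed, 24 mm diameter, straight from 104 to 116 mm, then a cone. Can be lifted by the cap. Origin at the centre of its underside, z up. Either bottle may go in either empty cell
- lever_station: pedestal of the hand lever, fixed to the bench on the right: dark base plate 110x74 mm, two grey cheeks 100 mm tall with the lever's pivot 85 mm above the bench, behind it an upright plate 130 mm tall with two dark marks. Origin at bench height below the pivot, z up. The pad's centre lies 120 mm from the pivot along the lever, toward the station's -x (to the robot, yaw within +-0.4)
- run_lever (a joint): angle of the hand lever about its level pivot: 0 released, when it slopes up 0.24 rad toward the pad; 0.24 level, the holding position; 0.48 the bottom stop. Grows as the pad is pressed down. A spring returns it to 0; pressing down at the pad takes about 3 N to start, 8 N at level and 14 N at the stop
- lever_pad (a point): centre of the top face of the lever's flat black pad, 44 mm long (along the lever) and 38 mm wide: 119 mm above the bench when released, 91 mm when the lever is level, 62 mm at the bottom stop. It moves on an arc of 120 mm radius about the pivot. The space above it is free
- collet: brass-coloured collet, 19 mm diameter, 30 mm tall, standing between the bottles; bystander. Origin at the centre of its underside
- file: flat file with a wooden handle, 258 mm long, 25 mm high, lying near the front edge; bystander. Origin under its middle
Mind the look-alikes: they are no part of the job. Leave any green, orange or red look-alike of the slim_bottle alone.

How it is judged:
By the outcome, as a careful person would: the job done as asked, in the order asked, and still so for the second after the job is handed in, while the arm keeps its last pose, push and grip.
It also fails if it takes over 54 s, if anything falls off the work surface, if the arm or the gripper's body presses on something with over 40 N, if the wrist force passes 120 N, or if a joint passes its speed limit or range.

## Working session

There is one attempt and no reset: what is moved stays moved. The work goes in short steps, Python scripts to look and compute and a tool call to move; the robot and the scene stay as the last step left them, time stands still between calls to the robot, and variables do not carry over. Pictures are saved under pics/ and viewed, at most 10 in all, crops included, and the job is handed in when it is done.

Besides the shell and the picture viewer there is one more tool, called after "Emit:" in YAML: its name, and indented under it one key for each argument. move_arm: Moves the arm, as the interface text tells. Its arguments: {"type":"object","properties":{"rows":{"type":"array"},"squeeze":{"type":"number"}},"required":["rows"]}

```bash
ls; mkdir -p pics; cat > h.py <<'E'
import numpy as np, cv2
from scipy.spatial.transform import Rotation as R
from station import readout, imaging, order, manip
def snap(n):
    s=imaging.snapshot(n); np.savez(''+n+'.npz',**s); return s
def cloud(s):
    h,w=s['z_map'].shape; f=h/2/np.tan(np.radians(s['fovy'])/2)
    v,u=np.mgrid[:h,:w]; z=s['z_map']
    P=np.stack([(u-s['cx'])/f*z,(v-s['cy'])/f*z,z],-1)
    Rm=R.from_rotvec(np.ravel(s['rvec'])).as_matrix()
    W=(P-np.ravel(s['tvec']))@Rm; W[z==0]=np.nan
    return W
E
python3 - <<'E'
from h import *
a=snap('top');b=snap('side')
cv2.imwrite('pics/top.png',a['img'][...,::-1]);cv2.imwrite('pics/side.png',b['img'][...,::-1])
for s in(a,b):print(s['fovy'],s['cx'],s['cy'],s['rvec'],s['tvec'])
print(readout.sense(), manip.tip_extent)
E
```

```text
pics
48.06043959112985 276.595092429023 206.88415372846382 [ 2.17854605 -2.18327042  0.06175864] [-0.00350357  0.53604411  1.26315236]
43.549829843832235 280.00733196324535 208.91243664051498 [ 0.713903   -2.50495422  1.24597601] [0.44829401 0.24155697 1.24388763]
{'t': 0.1, 'q': array([-1.47850945e+00,  5.28362699e-01,  1.43380764e+00, -1.08557306e-05,
        1.18141272e+00, -1.78516376e-01]), 'qd': array([-7.41288813e-04, -3.02400706e-03, -2.93475115e-03,  1.54929373e-06,
        1.18266385e-03, -6.36627457e-04]), 'tau': array([-5.13406085e-04, -4.43303561e+01, -1.78586411e+01, -1.87210640e-04,
        3.87704626e-03, -1.54771999e-05]), 'tcp_pos': array([ 0.16714915, -0.60159547,  0.25542724]), 'tool_rot': array([ 9.90846427e-01,  1.34990251e-01,  3.78796915e-05, -9.94491938e-04]), 'force': array([-0.87461919,  0.563165  , -0.79933196]), 'ft_torque': array([ 0.01598767,  0.00316742, -0.02209351]), 'gripper_force': 0.0, 'finger_gap': 0.9979935640327169} 0.025
```

View pics/top.png

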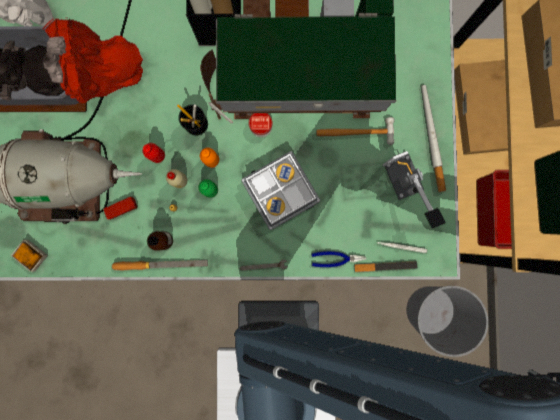

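View pics/side.png

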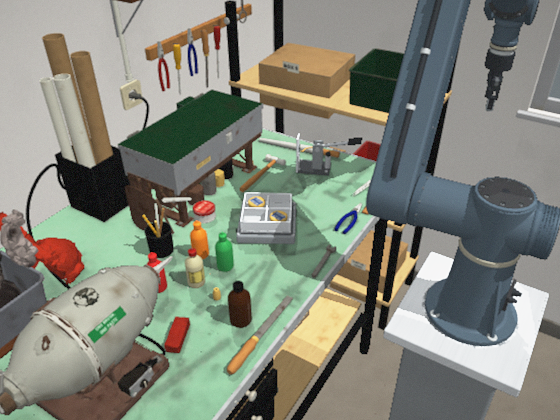

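Top view: candidates for the slim bottle are red (153,153), orange (209,157), green (208,188) and pale (176,178). Only the pale one at side (194,268) fits. The stout bottle is the dark one at top (158,240), side (240,303). The shaker is at (281,188), the lever pad at (433,217), and the collet at (173,207).

```bash
python3 - <<'E'
from h import *
a=dict(np.load('top.npz'));b=dict(np.load('side.npz'))
Wa,Wb=cloud(a),cloud(b)
c1=cv2.resize(a['img'][130:265,130:250],None,fx=3.3,fy=3.3,interpolation=cv2.INTER_CUBIC)
c2=cv2.resize(b['img'][220:340,150:270],(396,445),interpolation=cv2.INTER_CUBIC)
cv2.imwrite('pics/crop.png',np.hstack([c1[:445],c2])[...,::-1])
c3=cv2.resize(a['img'][140:240,235:455],None,fx=3.6,fy=3.6,interpolation=cv2.INTER_CUBIC)
cv2.imwrite('pics/crop2.png',c3[...,::-1])
for n,W,boxes in(('top',Wa,dict(slim=(165,190,165,190),stout=(228,252,145,175),collet=(202,213,168,179),green=(178,200,195,222),orange=(146,170,198,222),red=(140,164,140,166),pad=(203,230,420,446))),
 ('side',Wb,dict(slim=(245,290,182,207),stout=(280,328,226,254),collet=(286,302,210,222),pad=(133,150,345,363)))):
  for k,(r0,r1,c0,c1) in boxes.items():
    p=W[r0:r1,c0:c1].reshape(-1,3);p=p[np.isfinite(p[:,0])]
    zt=np.percentile(p[:,2],99.5); 
    o=p[p[:,2]>.02]
    t=p[(p[:,2]>zt-.012)]
    print(n,k,'zmax',zt.round(4),'top mean',t.mean(0).round(4),len(t),'all bbox',o.min(0).round(3),o.max(0).round(3))
# shaker rim
for n,W in(('top',Wa),('side',Wb)):
  m=(abs(W[...,2]-.072)<.004)&(abs(W[...,0]-.53)<.17)&(abs(W[...,1]-.0)<.17)
  p=W[m]; print(n,len(p),p.mean(0),cv2.minAreaRect(p[:,:2].astype(np.float32)))
E
```

```text
top slim zmax 0.1154 top mean [0.6127 0.2643 0.1096] 51 all bbox [0.591 0.243 0.021] [0.633 0.285 0.119]
top stout zmax 0.1235 top mean [0.4468 0.3058 0.1181] 73 all bbox [0.421 0.28  0.022] [0.471 0.33  0.131]
top collet zmax 0.0319 top mean [0.5365 0.2789 0.0258] 30 all bbox [0.528 0.271 0.022] [0.544 0.288 0.032]
top green zmax 0.1132 top mean [0.5859 0.1792 0.1088] 51 all bbox [0.564 0.157 0.02 ] [0.607 0.201 0.117]
top orange zmax 0.115 top mean [0.6699 0.1766 0.1094] 48 all bbox [0.648 0.155 0.02 ] [0.691 0.196 0.119]
top red zmax 0.1124 top mean [0.6827 0.3268 0.1082] 53 all bbox [0.661 0.306 0.02 ] [0.703 0.35  0.115]
top pad zmax 0.1261 top mean [ 0.5003 -0.4005  0.12  ] 239 all bbox [ 0.478 -0.424  0.101] [ 0.539 -0.376  0.126]
side slim zmax 0.1137 top mean [0.6088 0.267  0.1088] 55 all bbox [0.587 0.172 0.02 ] [0.68  0.289 0.118]
side stout zmax 0.1232 top mean [0.4429 0.3086 0.1186] 92 all bbox [0.418 0.287 0.02 ] [0.469 0.334 0.126]
side collet zmax 0.0335 top mean [0.5338 0.2806 0.0278] 41 all bbox [0.525 0.273 0.02 ] [0.542 0.29  0.035]
side pad zmax 0.1275 top mean [ 0.4977 -0.3997  0.1211] 88 all bbox [ 0.475 -0.426  0.108] [ 0.528 -0.376  0.129]
top 544 [ 5.86443959e-01 -6.97305735e-05  7.09650291e-02] ((0.5850855708122253, 0.034935370087623596), (0.2840755581855774, 0.18485349416732788), 85.67125701904297)
side 583 [ 0.5803533  -0.00726662  0.07090763] ((0.5779014825820923, 0.031946003437042236), (0.17711198329925537, 0.2771756052970886), 4.71671199798584)
```

View pics/crop.png

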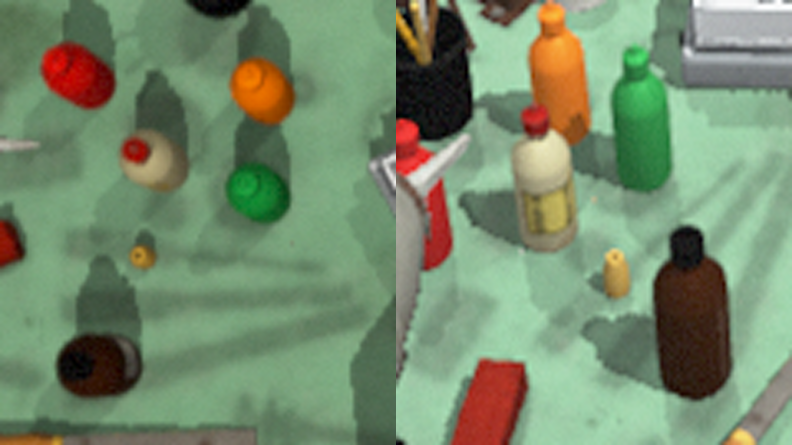

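View pics/crop2.png

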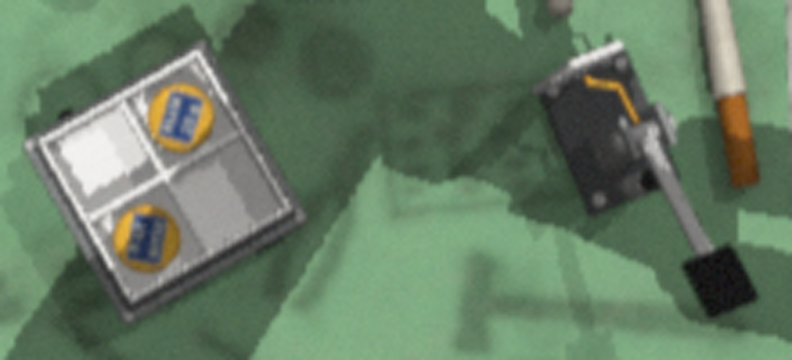

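Crop: the pale bottle with the red nozzle cap (left half 135,150; right half 537,120) has a cream body and label, so it is the slim_bottle. Red, orange and green are look-alikes. The dark bottle with the black cap (75,365) is the stout_bottle. The empty cells are the upper-left and lower-right ones in the top view. Next are refined fits.

```bash
cat > fit.py <<'E'
from h import *
from scipy.optimize import least_squares
def circ(p,r,c0):
    return least_squares(lambda c:np.hypot(*(p[:,:2]-c).T)-r,c0,loss='soft_l1',f_scale=.001).x
def near(W,c,rad,z0,z1):
    p=W.reshape(-1,3); p=p[np.isfinite(p[:,0])]
    return p[(np.hypot(*(p[:,:2]-c).T)<rad)&(p[:,2]>z0)&(p[:,2]<z1)]
def box(p):
    # fit yaw+centre of crate rim grid: walls at 0,+-66 within +-68
    def f(v):
        c,s=np.cos(v[2]),np.sin(v[2]); q=(p[:,:2]-v[:2])@np.array([[c,-s],[s,c]])
        d=np.minimum.reduce([abs(abs(q)-.066).min(1),abs(q).min(1)])
        return np.maximum(d-.002,0)+np.maximum(abs(q).max(1)-.068,0)
    return min((least_squares(f,[*(p[:,:2].mean(0)+o),y],loss='soft_l1',f_scale=.002) for y in np.arange(0,1.57,.2) for o in ([0,0],[.01,0],[-.01,0],[0,.01],[0,-.01])),key=lambda r:r.cost)
E
python3 - <<'E'
from fit import *
for n in('top','side'):
  W=cloud(dict(np.load(n+'.npz')))
  for k,c,r,z,rc,zc in(('slim',(.611,.265),.022,(.008,.065),.01,(.097,.106)),('stout',(.445,.307),.026,(.008,.07),.012,(.105,.115))):
    p=near(W,c,.035,*z);q=near(W,c,.02,*zc)
    print(n,k,len(p),circ(p,r,c).round(4),len(q),circ(q,rc,c).round(4))
  p=near(W,(.56,-.01),.13,.067,.077); r=box(p)
  c,s=np.cos(r.x[2]),np.sin(r.x[2]);M=np.array([[c,-s],[s,c]])
  print(n,len(p),r.x.round(4),r.cost)
  for sx,sy in((1,1),(-1,-1),(1,-1),(-1,1)):
    cc=r.x[:2]+M@np.array([sx,sy])*.033
    print('  cell',sx,sy,cc.round(4),'median z',np.median(near(W,cc,.012,.02,.1)[:,2]).round(4))
  p=near(W,(.5,-.40),.08,.05,.14); 
  u=p[(p[:,0]<.535)];print('pad rect',cv2.minAreaRect(u[:,:2].astype(np.float32)))
E
```

```text
top slim 84 [0.6131 0.2656] 12 [0.6125 0.2657]
top stout 105 [0.4467 0.3069] 19 [0.4477 0.3071]
top 608 [ 0.5835 -0.0143  0.5191] 0.006430690615694072
  cell 1 1 [0.5958 0.0307] median z 0.0398
  cell -1 -1 [ 0.5713 -0.0593] median z 0.0392
  cell 1 -1 [ 0.6286 -0.0266] median z 0.0666
  cell -1 1 [ 0.5385 -0.002 ] median z 0.0663
pad rect ((0.5087704658508301, -0.3972170054912567), (0.05835144594311714, 0.039020635187625885), 19.478588104248047)
side slim 306 [0.6117 0.2639] 24 [0.6119 0.264 ]
side stout 414 [0.4457 0.3052] 32 [0.4456 0.3054]
side 683 [ 0.5814 -0.0144  0.5131] 0.007357176856022801
  cell 1 1 [0.5939 0.0306] median z nan
  cell -1 -1 [ 0.5688 -0.0593] median z 0.0425
  cell 1 -1 [ 0.6263 -0.0269] median z 0.0689
  cell -1 1 [ 0.5364 -0.0018] median z 0.0689
pad rect ((0.5076287984848022, -0.39903005957603455), (0.057674311101436615, 0.045795850455760956), 17.3626766204834)
  return _methods._mean(a, axis=axis, dtype=dtype,
  ret = ret.dtype.type(ret / rcount)
```

```bash
cat > go.py <<'E'
import sys
from h import *
s=readout.sense(); T=R.from_quat(s['tool_rot'])
print('tcp',s['tcp_pos'].round(4),'z axis',T.as_matrix()[:,2].round(4),'y axis',T.as_matrix()[:,1].round(3),'F',s['force'].round(2),'gap',round(s['finger_gap'],3),'gf',s['gripper_force'],'q',s['q'].round(3),'t',s['t'])
for a in sys.argv[1:]:
    print(a,T.inv().apply(np.array(eval(a))-s['tcp_pos']).__mul__(1000).round(1))
E
python3 go.py "(.6123,.2648,.256)" "(.6123,.2648,.145)" "(.6123,.2648,.119)"
```

```text
tcp [ 0.1671 -0.6016  0.2554] z axis [-2.e-04  2.e-03 -1.e+00] y axis [ 0.268 -0.964 -0.002] F [-0.87  0.56 -0.8 ] gap 0.998 gf 0.0 q [-1.479  0.528  1.434 -0.     1.181 -0.179] t 0.1
(.6123,.2648,.256) [ 660.7 -715.7    1.1]
(.6123,.2648,.145) [ 660.7 -715.5  112.1]
(.6123,.2648,.119) [ 660.6 -715.5  138.1]
```

Emit:
move_arm:
  rows:
    - [0,0,0,660,-715,0,0.4]
    - [0,0,0,660,-715,0,0.4]
    - [0,0,0,660,-715,0,0.4]
    - [0,0,0,660,-715,0,0.4]
    - [0,0,0,660,-715,0,0.4]
    - [0,0,0,660,-715,0,0.4]
    - [0,0,0,660,-715,0,0.4]
    - [0,0,0,660,-715,0,0.4]
    - [0,0,0,660,-715,0,0.4]
    - [0,0,0,660,-715,0,0.4]
    - [0,0,0,660,-715,0,0.4]
    - [0,0,0,660,-715,0,0.4]

```text
t: 1.1
tcp_pos: [0.396, -0.1555, 0.2563]
tool_rot: [0.991, 0.135, -0.0, -0.0]
force: [0.8, -0.0, -0.7]
finger_gap: 0.601
gripper_force: 0.0
```

```bash
python3 go.py "(.6123,.2648,.256)"
```

```text
tcp [ 0.396  -0.1555  0.2563] z axis [-1.e-04  1.e-04 -1.e+00] y axis [ 0.267 -0.964 -0.   ] F [ 0.77 -0.03 -0.67] gap 0.601 gf 0.0 q [-0.638  0.26   1.908  0.     0.974  0.662] t 1.1
(.6123,.2648,.256) [ 3.206e+02 -3.472e+02  3.000e-01]
```

Emit:
move_arm:
  rows:
    - [0,0,0,320,-347,0,0.4]
    - [0,0,0,320,-347,0,0.4]
    - [0,0,0,320,-347,0,0.4]
    - [0,0,0,320,-347,0,0.4]
    - [0,0,0,320,-347,0,0.4]
    - [0,0,0,320,-347,0,0.4]
    - [0,0,0,320,-347,0,0.4]
    - [0,0,0,320,-347,0,0.4]
    - [0,0,0,320,-347,0,0.4]
    - [0,0,0,320,-347,0,0.4]
    - [0,0,0,320,-347,0,0.4]
    - [0,0,0,320,-347,0,0.4]

```text
t: 2.1
tcp_pos: [0.613, 0.2678, 0.2557]
tool_rot: [0.991, 0.137, 0.001, -0.001]
force: [0.2, -0.4, 0.2]
finger_gap: 0.596
gripper_force: 0.0
```

```bash
python3 go.py "(.6123,.2648,.15)" "(.6123,.2648,.12)"; python3 - <<'E'
from h import *
s=snap('wrist');cv2.imwrite('pics/w1.png',s['img'][...,::-1])
E
```

```text
tcp [0.613  0.2678 0.2557] z axis [ 0.0023  0.0027 -1.    ] y axis [ 0.271 -0.963 -0.002] F [ 0.17 -0.37  0.23] gap 0.596 gf 0.0 q [0.244 0.588 1.317 0.002 1.234 1.54 ] t 2.1
(.6123,.2648,.15) [ -1.8   2.9 105.7]
(.6123,.2648,.12) [ -1.9   3.  135.7]
```

View pics/w1.png

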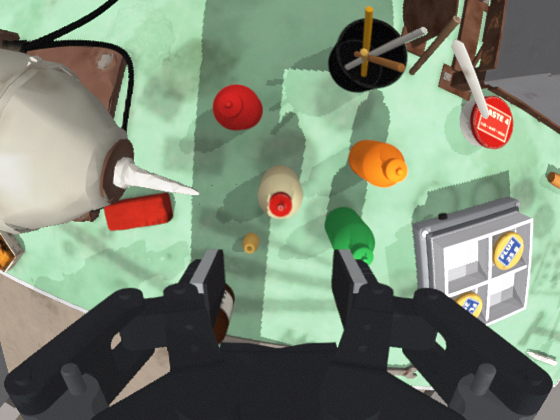

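The wrist view shows the pale bottle's cap at (280,204), centred between the fingers. Green (350,235) and orange (380,163) are clear of them. I'm descending.

Emit:
move_arm:
  rows:
    - [0,0,0,-2,3,30,0.4]
    - [0,0,0,-2,3,60,0.4]
    - [0,0,0,-2,3,90,0.4]
    - [0,0,0,-2,3,100,0.4]
    - [0,0,0,-2,3,100,0.4]
    - [0,0,0,-2,3,100,0.4]

```text
t: 2.65
tcp_pos: [0.6102, 0.2587, 0.1563]
tool_rot: [0.991, 0.135, -0.0, 0.0]
force: [0.3, 0.0, 0.7]
finger_gap: 0.603
gripper_force: 0.0
```

```bash
python3 go.py "(.6123,.2648,.12)"
```

```text
tcp [0.6102 0.2587 0.1563] z axis [-7.e-04 -2.e-04 -1.e+00] y axis [ 0.267 -0.964  0.   ] F [0.28 0.04 0.75] gap 0.603 gf 0.0 q [ 0.233  0.693  1.416 -0.     1.034  1.533] t 2.65
(.6123,.2648,.12) [ 3.7 -5.3 36.3]
```

Emit:
move_arm:
  rows:
    - [0,0,0,4,-5,0,0.4]
    - [0,0,0,4,-5,0,0.4]
    - [0,0,0,4,-5,18,0.4]
    - [0,0,0,4,-5,36,0.4]
    - [0,0,0,4,-5,36,0.4]
    - [0,0,0,4,-5,36,0.4]
    - [0,0,0,4,-5,36,0.9]
    - [0,0,0,4,-5,36,0.9]
    - [0,0,0,4,-5,36,0.9]
    - [0,0,0,4,-5,36,0.9]
    - [0,0,0,4,-5,36,0.9]
    - [0,0,0,4,-5,36,0.9]
  squeeze: 30

```text
t: 3.65
tcp_pos: [0.6136, 0.2655, 0.122]
tool_rot: [0.991, 0.135, 0.002, -0.0]
force: [-0.1, 1.0, 6.4]
finger_gap: 0.215
gripper_force: 29.6
```

```bash
python3 go.py "(.595,.0306,.28)" ; python3 - <<'E'
from h import *
s=snap('side');cv2.imwrite('pics/s2.png',cv2.resize(s['img'][150:330,120:320],None,fx=3,fy=3)[...,::-1])
E
```

```text
tcp [0.6136 0.2655 0.122 ] z axis [ 0.003   0.0011 -1.    ] y axis [ 0.268 -0.964 -0.   ] F [-0.11  1.04  6.37] gap 0.215 gf 29.561366489251668 q [0.241 0.743 1.422 0.    0.974 1.541] t 3.65
(.595,.0306,.28) [ -80.3  221.3 -158.3]
```

View pics/s2.png

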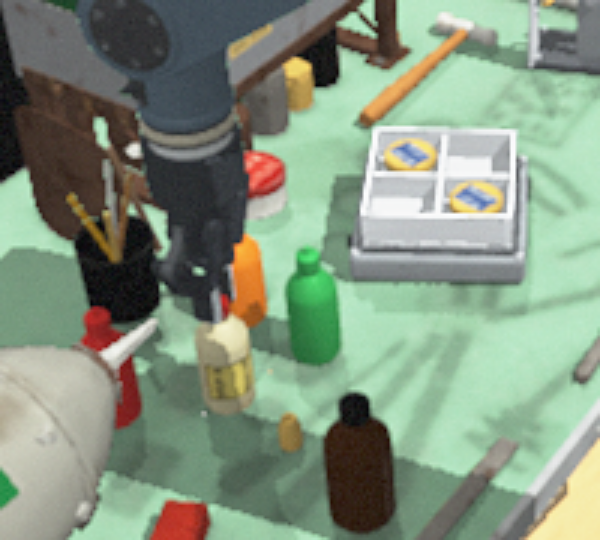

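The jaws are on the red cap at (222,305) in the crop and the bottle is upright. I'm lifting and going to cell (+,+).

Emit:
move_arm:
  rows:
    - [0,0,0,0,0,-5,0.9]
    - [0,0,0,0,0,-20,0.9]
    - [0,0,0,0,0,-50,0.9]
    - [0,0,0,0,0,-80,0.9]
    - [0,0,0,0,0,-110,0.9]
    - [0,0,0,0,0,-135,0.9]
    - [0,0,0,-5,15,-145,0.9]
    - [0,0,0,-16,44,-150,0.9]
    - [0,0,0,-28,78,-150,0.9]
    - [0,0,0,-40,112,-150,0.9]
    - [0,0,0,-52,146,-150,0.9]
    - [0,0,0,-64,180,-150,0.9]

```text
t: 4.7
tcp_pos: [0.5975, 0.0721, 0.2692]
tool_rot: [0.991, 0.135, -0.001, 0.0]
force: [0.5, 1.1, -1.4]
finger_gap: 0.219
gripper_force: 29.5
```

```bash
python3 go.py "(.595,.0306,.27)" "(.595,.0306,.175)"
```

```text
tcp [0.5975 0.0721 0.2692] z axis [-2.9e-03 -6.0e-04 -1.0e+00] y axis [ 0.268 -0.963 -0.   ] F [ 0.47  1.1  -1.4 ] gap 0.219 gf 29.483069290436106 q [-6.500e-02  4.830e-01  1.477e+00 -1.000e-03  1.185e+00  1.235e+00] t 4.7
(.595,.0306,.27) [-13.5  39.3  -0.7]
(.595,.0306,.175) [-13.2  39.3  94.3]
```

Emit:
move_arm:
  rows:
    - [0,0,0,-5,15,0,0.9]
    - [0,0,0,-10,28,0,0.9]
    - [0,0,0,-13,36,0,0.9]
    - [0,0,0,-13,38,0,0.9]
    - [0,0,0,-13,38,0,0.9]
    - [0,0,0,-13,38,0,0.9]

```text
t: 5.2
tcp_pos: [0.5967, 0.0352, 0.2701]
tool_rot: [0.991, 0.135, -0.0, -0.0]
force: [0.5, 0.3, -1.9]
finger_gap: 0.219
gripper_force: 29.5
```

```bash
python3 go.py "(.595,.0306,.19)"; cat > held.py <<'E'
import sys
from fit import *
c=np.array(eval(sys.argv[1])); r=float(sys.argv[2]); tcp=readout.sense()['tcp_pos']
for n in('side','top'):
  s=snap(n);W=cloud(s); p=near(W,c,.04,tcp[2]-.115,tcp[2]-.06)
  if len(p)<20: print(n,'few');continue
  x=circ(p,r,c); lo=near(W,x,r+.006,tcp[2]-.17,tcp[2])
  print(n,len(p),'body centre',x.round(4),'lowest',np.percentile(lo[:,2],1).round(4),'tcp',tcp.round(4))
E
python3 held.py "(.595,.0306)" .022
```

```text
tcp [0.5967 0.0352 0.2701] z axis [-3.e-04  6.e-04 -1.e+00] y axis [ 0.268 -0.963 -0.001] F [ 0.48  0.29 -1.88] gap 0.219 gf 29.527942779968726 q [-1.280e-01  4.750e-01  1.488e+00  1.000e-03  1.179e+00  1.171e+00] t 5.2
(.595,.0306,.19) [-2.9  4.1 80.1]
side 297 body centre [0.5952 0.0331] lowest 0.1518 tcp [0.5967 0.0352 0.2701]
top 40 body centre [0.596  0.0355] lowest 0.158 tcp [0.5967 0.0352 0.2701]
```

Emit:
move_arm:
  rows:
    - [0,0,0,-2,3,0,0.9]
    - [0,0,0,-2,3,20,0.9]
    - [0,0,0,-2,3,40,0.9]
    - [0,0,0,-2,3,60,0.9]
    - [0,0,0,-2,3,75,0.9]
    - [0,0,0,-2,3,85,0.9]
    - [0,0,0,-2,3,92,0.9]
    - [0,0,0,-2,3,96,0.9]
    - [0,0,0,-2,3,99,0.9]
    - [0,0,0,-2,3,101,0.9]
    - [0,0,0,-2,3,102,0.9]
    - [0,0,0,-2,3,103,0.9]

```text
t: 6.3
tcp_pos: [0.5961, 0.0308, 0.1679]
tool_rot: [0.991, 0.135, 0.001, 0.0]
force: [-0.1, -0.2, -0.4]
finger_gap: 0.217
gripper_force: 29.5
```

```bash
python3 go.py "(.595,.0306,.162)"; python3 held.py "(.595,.0306)" .022
```

```text
tcp [0.5961 0.0308 0.1679] z axis [ 1.4e-03 -2.0e-04 -1.0e+00] y axis [ 0.268 -0.964  0.001] F [-0.1  -0.16 -0.44] gap 0.217 gf 29.536600690917112 q [-0.135  0.601  1.586  0.     0.953  1.165] t 6.3
(.595,.0306,.162) [-1.1 -0.1  5.9]
side 386 body centre [0.5942 0.0307] lowest 0.0546 tcp [0.5961 0.0308 0.1679]
top 71 body centre [0.5827 0.037 ] lowest 0.0328 tcp [0.5961 0.0308 0.1679]
```

Well centred. I'm lowering until contact shows.

Emit:
move_arm:
  rows:
    - [0,0,0,0,0,1,0.9]
    - [0,0,0,0,0,2,0.9]
    - [0,0,0,0,0,3,0.9]
    - [0,0,0,0,0,4,0.9]
    - [0,0,0,0,0,4,0.9]

```text
t: 6.82
tcp_pos: [0.5955, 0.0309, 0.1631]
tool_rot: [0.991, 0.135, -0.0, -0.0]
force: [0.8, -0.1, -1.6]
finger_gap: 0.219
gripper_force: 29.5
```

Emit:
move_arm:
  rows:
    - [0,0,0,0,0,0.5,0.9]
    - [0,0,0,0,0,1,0.9]
    - [0,0,0,0,0,1.5,0.9]
    - [0,0,0,0,0,2,0.9]
    - [0,0,0,0,0,2,0.9]

```text
t: 7.23
tcp_pos: [0.596, 0.0309, 0.162]
tool_rot: [0.991, 0.135, 0.001, 0.0]
force: [-0.2, 0.9, 4.0]
finger_gap: 0.22
gripper_force: 30.0
```

Contact at 4 N. I'm releasing, then lifting.

Emit:
move_arm:
  rows:
    - [0,0,0,0,0,0,0.7]
    - [0,0,0,0,0,0,0.55]
    - [0,0,0,0,0,0,0.4]
    - [0,0,0,0,0,0,0.4]
    - [0,0,0,0,0,-8,0.4]
    - [0,0,0,0,0,-25,0.4]
    - [0,0,0,0,0,-50,0.4]
    - [0,0,0,0,0,-80,0.4]
    - [0,0,0,0,0,-100,0.4]
    - [0,0,0,0,0,-100,0.4]

```text
t: 8.07
tcp_pos: [0.5986, 0.0306, 0.267]
tool_rot: [0.991, 0.135, 0.005, 0.001]
force: [0.3, -0.1, -0.2]
finger_gap: 0.601
gripper_force: 0.0
```

```bash
python3 go.py "(.4463,.3062,.262)"; python3 - <<'E'
from fit import *
W=cloud(snap('side')); c=(.594,.031)
p=near(W,c,.035,.075,.105);q=near(W,c,.02,.137,.146);a=near(W,c,.035,.1,.2)
print(circ(p,.022,c),circ(q,.01,c),a[:,2].max())
p=near(W,(.445,.305),.035,.008,.07);print(circ(p,.026,(.445,.305)))
E
```

```text
tcp [0.5986 0.0306 0.267 ] z axis [ 0.0108 -0.0014 -0.9999] y axis [ 0.268 -0.964  0.004] F [ 0.31 -0.08 -0.24] gap 0.601 gf 0.0 q [-0.135  0.477  1.495  0.     1.159  1.165] t 8.0667
(.4463,.3062,.262) [ -73.  -306.3    2.9]
[0.5935241  0.02935557] [0.59359164 0.02925404] 0.1560574836963803
[0.4454925  0.30531971]
```

Emit:
move_arm:
  rows:
    - [0,0,0,-9,-38,0,0.35]
    - [0,0,0,-18,-76,0,0.35]
    - [0,0,0,-27,-114,0,0.35]
    - [0,0,0,-36,-152,0,0.35]
    - [0,0,0,-45,-190,0,0.35]
    - [0,0,0,-54,-228,0,0.35]
    - [0,0,0,-63,-266,0,0.35]
    - [0,0,0,-70,-292,0,0.35]
    - [0,0,0,-73,-306,0,0.35]
    - [0,0,0,-73,-306,0,0.35]
    - [0,0,0,-73,-306,0,0.35]
    - [0,0,0,-73,-306,0,0.35]

```text
t: 9.12
tcp_pos: [0.4434, 0.3055, 0.2606]
tool_rot: [0.991, 0.135, -0.001, 0.0]
force: [0.4, 0.1, 0.9]
finger_gap: 0.649
gripper_force: 0.0
```

```bash
python3 go.py "(.4463,.3062,.16)" "(.4463,.3062,.127)"
```

```text
tcp [0.4434 0.3055 0.2606] z axis [-0.001  -0.0011 -1.    ] y axis [ 0.267 -0.964  0.001] F [0.39 0.11 0.9 ] gap 0.649 gf 0.0 q [ 3.960e-01  4.060e-01  1.644e+00 -1.000e-03  1.093e+00  1.696e+00] t 9.1167
(.4463,.3062,.16) [  3.1   0.  100.6]
(.4463,.3062,.127) [  3.1  -0.  133.6]
```

Emit:
move_arm:
  rows:
    - [0,0,0,3,0,30,0.35]
    - [0,0,0,3,0,65,0.35]
    - [0,0,0,3,0,95,0.35]
    - [0,0,0,3,0,112,0.35]
    - [0,0,0,3,0,122,0.35]
    - [0,0,0,3,0,130,0.35]
    - [0,0,0,3,0,130,0.35]
    - [0,0,0,3,0,130,0.35]

```text
t: 9.78
tcp_pos: [0.4471, 0.3068, 0.1317]
tool_rot: [0.991, 0.135, 0.0, -0.0]
force: [-0.6, -0.3, 0.6]
finger_gap: 0.646
gripper_force: 0.0
```

Emit:
move_arm:
  rows:
    - [0,0,0,0,0,0,0.9]
    - [0,0,0,0,0,0,0.9]
    - [0,0,0,0,0,0,0.9]
    - [0,0,0,0,0,0,0.9]
    - [0,0,0,0,0,0,0.9]
    - [0,0,0,0,0,0,0.9]
  squeeze: 35

```text
t: 10.28
tcp_pos: [0.447, 0.3075, 0.1326]
tool_rot: [0.991, 0.135, 0.001, -0.0]
force: [-1.1, 0.5, 6.6]
finger_gap: 0.256
gripper_force: 34.4
```

```bash
python3 go.py "(.57,-.0593,.285)"
```

```text
tcp [0.447  0.3075 0.1326] z axis [ 0.0024  0.0011 -1.    ] y axis [ 0.268 -0.963 -0.   ] F [-1.11  0.52  6.64] gap 0.256 gf 34.37548550541578 q [0.396 0.598 1.75  0.    0.792 1.696] t 10.2833
(.57,-.0593,.285) [  20.7  386.3 -152.5]
```

Emit:
move_arm:
  rows:
    - [0,0,0,0,0,-5,0.9]
    - [0,0,0,0,0,-20,0.9]
    - [0,0,0,0,0,-50,0.9]
    - [0,0,0,0,0,-85,0.9]
    - [0,0,0,0,0,-120,0.9]
    - [0,0,0,0,0,-150,0.9]
    - [0,0,0,0,10,-165,0.9]
    - [0,0,0,1,35,-170,0.9]
    - [0,0,0,3,70,-170,0.9]
    - [0,0,0,5,105,-170,0.9]
    - [0,0,0,7,140,-170,0.9]
    - [0,0,0,9,175,-170,0.9]

```text
t: 11.28
tcp_pos: [0.5012, 0.1394, 0.3012]
tool_rot: [0.991, 0.135, -0.001, -0.0]
force: [-0.4, 0.3, -2.4]
finger_gap: 0.254
gripper_force: 34.7
```

```bash
python3 go.py "(.57,-.0593,.3)"
```

```text
tcp [0.5012 0.1394 0.3012] z axis [-1.1e-03 -1.0e-04 -1.0e+00] y axis [ 0.268 -0.963 -0.   ] F [-0.43  0.31 -2.4 ] gap 0.254 gf 34.68613789477331 q [ 0.056  0.332  1.637 -0.     1.173  1.356] t 11.2833
(.57,-.0593,.3) [ 13.  209.9   1.1]
```

Emit:
move_arm:
  rows:
    - [0,0,0,2,34,0,0.9]
    - [0,0,0,4,68,0,0.9]
    - [0,0,0,6,102,0,0.9]
    - [0,0,0,8,136,0,0.9]
    - [0,0,0,10,168,0,0.9]
    - [0,0,0,12,190,0,0.9]
    - [0,0,0,13,204,0,0.9]
    - [0,0,0,13,207,0,0.9]
    - [0,0,0,13,207,0,0.9]
    - [0,0,0,13,207,0,0.9]
    - [0,0,0,13,207,0,0.9]
    - [0,0,0,13,207,0,0.9]

```text
t: 12.28
tcp_pos: [0.5691, -0.0536, 0.3013]
tool_rot: [0.991, 0.136, -0.0, -0.0]
force: [-0.2, 0.6, -1.6]
finger_gap: 0.258
gripper_force: 34.7
```

```bash
python3 go.py "(.57,-.0593,.19)"; python3 held.py "(.57,-.0593)" .026
```

```text
tcp [ 0.5691 -0.0536  0.3013] z axis [-7.e-04  5.e-04 -1.e+00] y axis [ 0.269 -0.963 -0.001] F [-0.2   0.58 -1.57] gap 0.258 gf 34.70774389298924 q [-0.29   0.406  1.515  0.     1.222  1.008] t 12.2833
(.57,-.0593,.19) [ -0.6   5.8 111.3]
side 331 body centre [ 0.5679 -0.0558] lowest 0.1716 tcp [ 0.5691 -0.0536  0.3013]
top 41 body centre [ 0.5691 -0.0541] lowest 0.1729 tcp [ 0.5691 -0.0536  0.3013]
```

Emit:
move_arm:
  rows:
    - [0,0,0,0,4.5,0,0.9]
    - [0,0,0,0,4.5,25,0.9]
    - [0,0,0,0,4.5,50,0.9]
    - [0,0,0,0,4.5,75,0.9]
    - [0,0,0,0,4.5,95,0.9]
    - [0,0,0,0,4.5,107,0.9]
    - [0,0,0,0,4.5,114,0.9]
    - [0,0,0,0,4.5,118,0.9]
    - [0,0,0,0,4.5,121,0.9]
    - [0,0,0,0,4.5,122,0.9]
    - [0,0,0,0,4.5,123,0.9]
    - [0,0,0,0,4.5,123,0.9]

```text
t: 13.38
tcp_pos: [0.5714, -0.0597, 0.179]
tool_rot: [0.991, 0.135, 0.001, 0.0]
force: [-1.0, 0.2, -1.6]
finger_gap: 0.255
gripper_force: 34.7
```

```bash
python3 go.py; python3 held.py "(.57,-.0593)" .026
```

```text
tcp [ 0.5714 -0.0597  0.179 ] z axis [ 1.4e-03 -4.0e-04 -1.0e+00] y axis [ 0.268 -0.964  0.001] F [-1.01  0.2  -1.56] gap 0.255 gf 34.69508512531547 q [-0.298  0.56   1.636 -0.     0.944  1.001] t 13.3833
side 357 body centre [ 0.5701 -0.0616] lowest 0.0435 tcp [ 0.5714 -0.0597  0.179 ]
top 76 body centre [ 0.5634 -0.0625] lowest 0.0337 tcp [ 0.5714 -0.0597  0.179 ]
```

Emit:
move_arm:
  rows:
    - [0,0,0,0,-2,0,0.9]
    - [0,0,0,0,-2,1,0.9]
    - [0,0,0,0,-2,2,0.9]
    - [0,0,0,0,-2,3,0.9]
    - [0,0,0,0,-2,4,0.9]
    - [0,0,0,0,-2,5,0.9]
    - [0,0,0,0,-2,5,0.9]

```text
t: 14.07
tcp_pos: [0.5702, -0.0576, 0.173]
tool_rot: [0.991, 0.135, -0.0, -0.0]
force: [-0.7, -0.2, -2.5]
finger_gap: 0.254
gripper_force: 34.7
```

Emit:
move_arm:
  rows:
    - [0,0,0,0,0,0.5,0.9]
    - [0,0,0,0,0,1,0.9]
    - [0,0,0,0,0,1.5,0.9]
    - [0,0,0,0,0,2,0.9]
    - [0,0,0,0,0,2,0.9]

```text
t: 14.48
tcp_pos: [0.5709, -0.0576, 0.1727]
tool_rot: [0.991, 0.135, 0.001, 0.0]
force: [-1.7, 1.4, 5.4]
finger_gap: 0.255
gripper_force: 35.5
```

Contact at 5 N. I'm releasing and lifting.

Emit:
move_arm:
  rows:
    - [0,0,0,0,0,0,0.7]
    - [0,0,0,0,0,0,0.55]
    - [0,0,0,0,0,0,0.4]
    - [0,0,0,0,0,0,0.4]
    - [0,0,0,0,0,-8,0.4]
    - [0,0,0,0,0,-25,0.4]
    - [0,0,0,0,0,-50,0.4]
    - [0,0,0,0,0,-80,0.4]
    - [0,0,0,0,0,-100,0.4]
    - [0,0,0,0,0,-100,0.4]

```text
t: 15.32
tcp_pos: [0.5732, -0.0584, 0.2767]
tool_rot: [0.991, 0.135, 0.005, 0.002]
force: [-0.4, 0.0, 0.2]
finger_gap: 0.602
gripper_force: 0.0
```

```bash
python3 go.py "(.499,-.4,.27)"; python3 - <<'E'
from fit import *
s=snap('side');W=cloud(s)
for c,r,z,rc,zc in(((.594,.031),.022,(.075,.105),.01,(.137,.146)),((.57,-.06),.026,(.075,.11),.012,(.146,.155))):
  p=near(W,c,.04,*z);q=near(W,c,.025,*zc);a=near(W,c,.03,.1,.2)
  print(len(p),circ(p,r,c).round(4),len(q),circ(q,rc,c).round(4),a[:,2].max())
cv2.imwrite('pics/s3.png',cv2.resize(s['img'][100:260,200:400],None,fx=3,fy=3)[...,::-1])
# lever: pad plane and arm direction
for n in('top','side'):
  W=cloud(dict(np.load(n+'.npz'))); 
  p=near(W,(.54,-.41),.1,.06,.16)
  i=p[:,0]<.525; u=p[i]; print(n,len(u),u.mean(0).round(4),cv2.minAreaRect(u[:,:2].astype(np.float32)))
E
```

```text
tcp [ 0.5732 -0.0584  0.2767] z axis [ 0.0102 -0.0031 -0.9999] y axis [ 0.268 -0.964  0.006] F [-0.42  0.01  0.25] gap 0.602 gf 0.0 q [-0.295  0.434  1.542 -0.     1.155  1.004] t 15.3167
(.499,-.4,.27) [-163.   309.3    7. ]
155 [0.5938 0.0293] 21 [0.5936 0.0285] 0.15869664106551334
191 [ 0.5687 -0.0599] 25 [ 0.5692 -0.0594] 0.1667282658623171
top 271 [ 0.502  -0.3992  0.1188] ((0.5040541887283325, -0.399598628282547), (0.0470551960170269, 0.03859993442893028), 21.091718673706055)
side 105 [ 0.5003 -0.3967  0.1201] ((0.5034835338592529, -0.3989054560661316), (0.050222501158714294, 0.044609375298023224), 16.56112289428711)
```

View pics/s3.png

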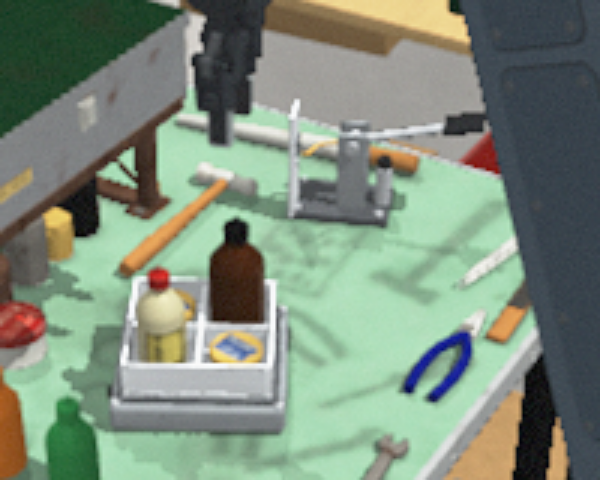

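Both bottles stand upright in the crate: slim at (163,315), stout at (235,275), with the tins visible at (237,347) and (183,303). The lever pad is at (463,123). I'm moving above the pad and closing the jaws.

Emit:
move_arm:
  rows:
    - [0,0,0,-17,32,0,0.4]
    - [0,0,0,-34,65,0,0.6]
    - [0,0,0,-51,98,0,1]
    - [0,0,0,-68,130,0,1]
    - [0,0,0,-85,163,0,1]
    - [0,0,0,-102,195,0,1]
    - [0,0,0,-119,228,0,1]
    - [0,0,0,-136,260,0,1]
    - [0,0,0,-151,288,0,1]
    - [0,0,0,-160,305,0,1]
    - [0,0,0,-163,309,0,1]
    - [0,0,0,-163,309,0,1]
  squeeze: 40

```text
t: 16.37
tcp_pos: [0.4948, -0.3998, 0.2698]
tool_rot: [0.991, 0.134, -0.001, -0.001]
force: [0.5, -1.0, -0.2]
finger_gap: -0.003
gripper_force: 0.0
```

Emit:
move_arm:
  rows:
    - [0,0,0,0,0,20,1]
    - [0,0,0,0,0,45,1]
    - [0,0,0,0,0,70,1]
    - [0,0,0,0,0,80,1]
    - [0,0,0,0,0,80,1]
    - [0,0,0,0,0,80,1]

```text
t: 16.87
tcp_pos: [0.4963, -0.3977, 0.1911]
tool_rot: [0.991, 0.136, -0.0, -0.001]
force: [-1.2, -0.5, -0.5]
finger_gap: 0.003
gripper_force: 0.0
```

```bash
python3 go.py "(.499,-.4,.15)" "(.499,-.4,.116)"; python3 - <<'E'
from h import *
a=snap('side');b=snap('top')
x=cv2.resize(a['img'][100:190,280:400],(480,360));y=cv2.resize(b['img'][145:235,370:450],(320,360))
cv2.imwrite('pics/l1.png',np.hstack([x,y])[...,::-1])
E
```

```text
tcp [ 0.4963 -0.3977  0.1911] z axis [-8.0e-04  1.2e-03 -1.0e+00] y axis [ 0.269 -0.963 -0.001] F [-1.23 -0.49 -0.49] gap 0.003 gf 0.0 q [-0.851  0.618  1.463  0.     1.062  0.448] t 16.8667
(.499,-.4,.15) [ 2.   3.  41.1]
(.499,-.4,.116) [ 2.   3.  75.1]
```

View pics/l1.png

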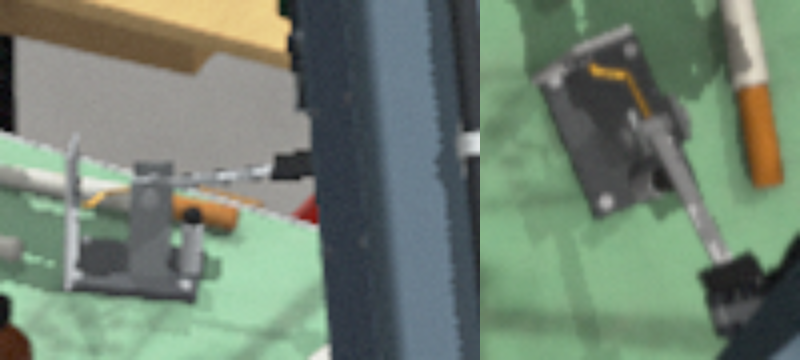

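The side view shows the lever released, with its pad at (292,165) partly hidden by the arm. The top view shows the jaws above the pad at (740,290). I'll measure the lever from its rod.

```bash
cat > lever.py <<'E'
from fit import *
def meas(n,load=False):
  s=dict(np.load(n+'.npz')) if load else snap(n)
  W=cloud(s); psi=.35; d=np.array([-np.cos(psi),-np.sin(psi)]); piv=np.array([.5015,-.399])-.1165*d
  p=W.reshape(-1,3);p=p[np.isfinite(p[:,0])]
  for _ in range(3):
    q=p[:,:2]-piv; al=q@d; la=q@np.array([-d[1],d[0]])
    m=(al>.035)&(al<.09)&(abs(la)<.012)&(p[:,2]>.06)&(p[:,2]<.13)
    k=np.polyfit(al[m],la[m],1); psi+=np.arctan(k[0]); dn=np.array([-np.cos(psi),-np.sin(psi)])
    piv=piv+k[1]*np.array([-d[1],d[0]]); d=dn
  z=least_squares(lambda v:p[m][:,2]-v[0]-v[1]*al[m],[.08,.1],loss='soft_l1',f_scale=.002).x
  print(n,m.sum(),'psi',psi.round(3),'piv',piv.round(4),'level pad',(piv+.12*d).round(4),'z0,slope',z.round(4),'z@65mm',(z[0]+.065*z[1]).round(4),'slope via pivot',((z[0]+.065*z[1]-.085)/.065).round(3))
if __name__=='__main__':
  for n in('top','side'): meas(n)
E
python3 lever.py
```

```text
top 126 psi 0.376 piv [ 0.6101 -0.3568] level pad [ 0.4985 -0.4008] z0,slope [0.0857 0.281 ] z@65mm 0.1039 slope via pivot 0.291
side 72 psi 0.323 piv [ 0.6104 -0.3577] level pad [ 0.4966 -0.3958] z0,slope [0.0818 0.3443] z@65mm 0.1042 slope via pivot 0.295
```

Emit:
move_arm:
  rows:
    - [0,0,0,2,3,10,1]
    - [0,0,0,2,3,20,1]
    - [0,0,0,2,3,30,1]
    - [0,0,0,2,3,36,1]
    - [0,0,0,2,3,36,1]
    - [0,0,0,2,3,36,1]

```text
t: 17.57
tcp_pos: [0.4983, -0.4009, 0.1542]
tool_rot: [0.991, 0.135, -0.001, -0.001]
force: [-0.4, 0.1, 0.1]
finger_gap: 0.003
gripper_force: 0.0
```

```bash
python3 go.py "(.499,-.4,.116)"
```

```text
tcp [ 0.4983 -0.4009  0.1542] z axis [-0.0014  0.0016 -1.    ] y axis [ 0.267 -0.964 -0.002] F [-0.43  0.08  0.14] gap 0.003 gf 0.0 q [-0.852  0.669  1.48   0.     0.995  0.448] t 17.5667
(.499,-.4,.116) [ 1.  -0.6 38.2]
```

Emit:
move_arm:
  rows:
    - [0,0,0,0,0,4,1]
    - [0,0,0,0,0,8,1]
    - [0,0,0,0,0,12,1]
    - [0,0,0,0,0,15,1]
    - [0,0,0,0,0,18,1]
    - [0,0,0,0,0,20,1]
    - [0,0,0,0,0,20,1]

```text
t: 18.15
tcp_pos: [0.4986, -0.4018, 0.1354]
tool_rot: [0.991, 0.135, -0.0, 0.0]
force: [-2.4, -2.4, 4.4]
finger_gap: -0.002
gripper_force: 2.0
```

```bash
python3 go.py; python3 lever.py
```

```text
tcp [ 0.4986 -0.4018  0.1354] z axis [-0.e+00 -9.e-04 -1.e+00] y axis [ 0.268 -0.964  0.001] F [-2.36 -2.35  4.36] gap -0.002 gf 2.022507917135954 q [-8.520e-01  6.940e-01  1.491e+00 -1.000e-03  9.560e-01  4.480e-01] t 18.15
top 119 psi 0.396 piv [ 0.6097 -0.3556] level pad [ 0.499  -0.4019] z0,slope [0.0868 0.1652] z@65mm 0.0976 slope via pivot 0.193
side 73 psi 0.401 piv [ 0.6092 -0.3545] level pad [ 0.4987 -0.4013] z0,slope [0.0765 0.323 ] z@65mm 0.0975 slope via pivot 0.192
```

Emit:
move_arm:
  rows:
    - [0,0,0,0,0,3,1]
    - [0,0,0,0,0,6,1]
    - [0,0,0,0,0,9,1]
    - [0,0,0,0,0,12,1]
    - [0,0,0,0,0,14,1]
    - [0,0,0,0,0,14,1]

```text
t: 18.75
tcp_pos: [0.4982, -0.4019, 0.1217]
tool_rot: [0.991, 0.135, -0.0, 0.001]
force: [-4.0, -2.0, 7.2]
finger_gap: 0.0
gripper_force: 3.2
```

```bash
python3 go.py; python3 lever.py
```

```text
tcp [ 0.4982 -0.4019  0.1217] z axis [-8.0e-04 -1.1e-03 -1.0e+00] y axis [ 0.268 -0.963  0.001] F [-4.02 -2.    7.16] gap 0.0 gf 3.1962253502570093 q [-0.853  0.713  1.499 -0.002  0.93   0.448] t 18.75
top 117 psi 0.388 piv [ 0.6098 -0.356 ] level pad [ 0.4987 -0.4014] z0,slope [0.088  0.0505] z@65mm 0.0912 slope via pivot 0.096
side 74 psi 0.346 piv [ 0.6103 -0.3572] level pad [ 0.4974 -0.3979] z0,slope [0.0844 0.116 ] z@65mm 0.092 slope via pivot 0.107
```

Emit:
move_arm:
  rows:
    - [0,0,0,0,0,2,1]
    - [0,0,0,0,0,4,1]
    - [0,0,0,0,0,5.5,1]
    - [0,0,0,0,0,5.5,1]
    - [0,0,0,0,0,5.5,1]
    - [0,0,0,0,0,5.5,1]

```text
t: 19.35
tcp_pos: [0.498, -0.4021, 0.1167]
tool_rot: [0.991, 0.135, -0.001, 0.001]
force: [-5.4, -1.6, 7.2]
finger_gap: -0.0
gripper_force: 3.8
```

```bash
python3 go.py; python3 lever.py; python3 - <<'E'
from fit import *
a=dict(np.load('side.npz'));b=dict(np.load('top.npz'))
x=cv2.resize(a['img'][100:190,285:375],(400,400),interpolation=cv2.INTER_CUBIC);y=cv2.resize(a['img'][150:250,220:320],(400,400),interpolation=cv2.INTER_CUBIC)
cv2.imwrite('pics/l2.png',np.hstack([x,y])[...,::-1])
W=cloud(a)
for c,r,z in(((.594,.031),.022,(.075,.105)),((.57,-.06),.026,(.075,.11))): print(circ(near(W,c,.04,*z),r,c))
E
```

```text
tcp [ 0.498  -0.4021  0.1167] z axis [-0.0011 -0.0014 -1.    ] y axis [ 0.268 -0.963  0.001] F [-5.38 -1.59  7.23] gap -0.0 gf 3.763862097985111 q [-0.853  0.72   1.501 -0.002  0.92   0.448] t 19.35
top 118 psi 0.397 piv [ 0.6097 -0.3555] level pad [ 0.499 -0.402] z0,slope [0.0857 0.0313] z@65mm 0.0877 slope via pivot 0.042
side 72 psi 0.41 piv [ 0.6089 -0.3538] level pad [ 0.4989 -0.4016] z0,slope [0.0806 0.1231] z@65mm 0.0886 slope via pivot 0.056
[0.59391878 0.02914134]
[ 0.56891446 -0.06012328]
```

View pics/l2.png

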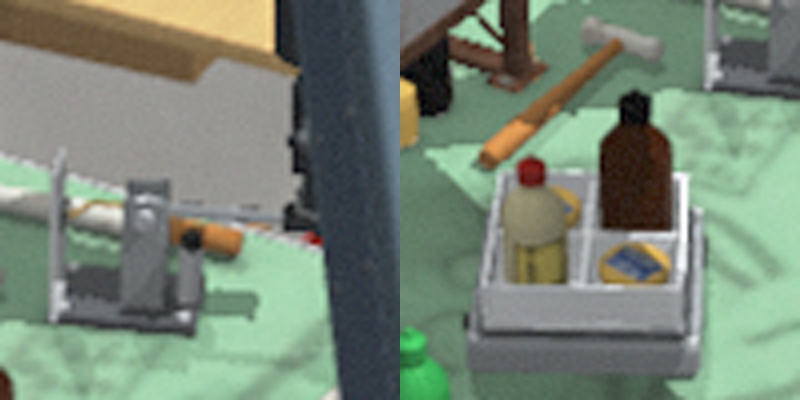

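The left half shows the rod level from (150,213) to (290,213), with the pointer between the marks. The right half shows both bottles upright at (535,225) and (635,165). One small nudge, then a steadiness check.

Emit:
move_arm:
  rows:
    - [0,0,0,0,0,0.5,1]
    - [0,0,0,0,0,0.5,1]
    - [0,0,0,0,0,0.5,1]
    - [0,0,0,0,0,0.5,1]
    - [0,0,0,0,0,0.5,1]
    - [0,0,0,0,0,0.5,1]
    - [0,0,0,0,0,0.5,1]
    - [0,0,0,0,0,0.5,1]

```text
t: 20.12
tcp_pos: [0.498, -0.4021, 0.1163]
tool_rot: [0.991, 0.135, -0.001, 0.001]
force: [-5.3, -2.3, 7.9]
finger_gap: 0.004
gripper_force: 3.9
```

```bash
python3 go.py; python3 lever.py; python3 go.py
```

```text
tcp [ 0.498  -0.4021  0.1163] z axis [-0.0011 -0.0015 -1.    ] y axis [ 0.268 -0.963  0.001] F [-5.33 -2.28  7.92] gap 0.004 gf 3.8807987420012124 q [-0.853  0.72   1.501 -0.002  0.919  0.448] t 20.1167
top 115 psi 0.398 piv [ 0.6096 -0.3555] level pad [ 0.499  -0.4019] z0,slope [0.0864 0.0307] z@65mm 0.0884 slope via pivot 0.052
side 71 psi 0.368 piv [ 0.6099 -0.3562] level pad [ 0.4979 -0.3994] z0,slope [0.0837 0.0758] z@65mm 0.0886 slope via pivot 0.055
tcp [ 0.498  -0.4021  0.1163] z axis [-0.0012 -0.0014 -1.    ] y axis [ 0.268 -0.963  0.001] F [-4.78 -1.38  7.7 ] gap 0.0 gf 3.8811413255798044 q [-0.853  0.72   1.501 -0.002  0.919  0.448] t 20.2167
```

The pad is steady at about 91 mm with about 8 N, which is level. I'm handing in.

```bash
python3 -c "
from station import order
print(order.sign_off())"
```

```text
the job is handed in; nothing more can be done
None
```

I handed the job in at about 20 s, with both bottles standing upright in the two empty cells and the gripper still holding the lever level at about 8 N, pad about 91 mm up; sign-off returned no verdict.

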